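Draw in the dish clamp's turnbuckle

ROBOT

A 7-joint arm with a two-finger parallel gripper is mounted at the origin on a cart in front of the work surface, level with it; the furniture and walls round the work are solid. World frame = base frame: x ahead of the robot, y to its left, z up, the work surface at z = 0. Lengths are in m, angles in rad, forces in N, time in s.
With the tool pointing down it reaches from about 0.4 to 0.85 m from the base axis. Payload 10.4 kg.
Tool frame: the origin (TCP) lies at the very end of the fingers, on their centre line; the grasp point (between the pads) lies 19 mm behind it; z points along the fingers, y is the direction in which the jaws open and shut (so a half turn about z gives the same grasp; the last joint's range is limited). The gripper opens to 85 mm and grips with 20 to 120 N. Pads are 22 mm wide; open, the fingers measure 114 mm over their backs; the gripper's body (76 mm by 85 mm) begins 54 mm behind the grasp point. The pads swing forward as they close: fully open they stand 13 mm farther back than shut.
Start: joints at [1.179, 0.332, -0.065, 1.46, 0.022, 1.35, -0.088], TCP at [0.225, -0.583, 0.231] pointing down, gripper open.
Joint ranges: [-2.6, 2.6], [-0.5, 2.12], [-1.47, 1.34], [0.16, 2.42], [-1.27, 4.41], [0.06, 2.06], [-2.6, 2.6]. Speed limits (rad/s): [2.22, 2.22, 2.79, 2.79, 3.14, 3.14, 3.14].

INTERFACE

Orientations are given as a unit quaternion [x, y, z, w].
In Python, from bench import manip gives the robot as it stands.
- The arm moves only by the tool send_rows, never from a script. Its argument "moves" is a list that holds one entry, the list of rows, each a list of 4 numbers: the shift along the tool's x, y, z in cm, then the turn about the tool's z in rad. In form: [[[tx, ty, tz, roll], ...]]. A call has 1 to 20 rows; each row shifts and turns the commanded pose from where the row before left it, along the tool's axes as they then stand; what a row does not reach is not made up. A row lasts 1/8 s, in which the tool goes at most 62.5 mm and 10.7 degrees, less where a joint would pass 70% of its speed; a pose out of reach is approached as far as the arm can. A call is refused whole if a number of a shift passes 6.25 or a number of a turn 0.188, either way. A call with a gripper value outside its range is refused whole. "hand" is the finger opening in cm, from 0 to 8.54, set as the call begins (left out, the last holds). The fingers move at their own pace and stop on an object; "force" is the grip in N (left out, the last holds). Time passes only in rows, so rows that do not move let the fingers close. It gives the time, the measured TCP pose, the force and the opening at its end, in the units of the state.
- manip.get_obs(): the state, without advancing time (a new reading comes with each control period).
- manip.get_image(name): name is "side" or "top" or "wrist"; returns (picture, depth): 384x512x3 uint8, red, green, blue; 384x512 float32, m along the optical axis (not along the pixel's ray), 0 where there is no reading.
- manip.camera_params(name): a dict with "mtx" (3x3 intrinsics, pixels), "dist_coeffs" ([k1, k2, p1, p2, k3] as OpenCV has them; the pictures are not rectified), "eye" and "attitude" of the camera in the world. Camera axes: x right, y down, z forward; pixel columns grow to the right and rows downward; lengths in m; the calibration is good to about 2 mm. A picture is of the moment at which its call begins: read the wrist's pose just before it. camera_params takes no time and is no camera call; for the wrist camera it gives the pose at the moment of the call.
- manip.job_done(): hands the job in, once; it reports no verdict.
The state is a dict: "time": time; "joints": joint angles; "dq": joint speeds; "effort": joint torques, N m; "tcp_pos": TCP position; "orientation": TCP orientation; "wrist_force": force on the tool from outside, world axes, zero at the start; "wrist_torque": the same for the moment, N m; "grip_width": opening from 0.0 (shut) to 1.0 (fully open).
Only numpy, scipy, OpenCV 4.12 (cv2) and the standard library are available. Lean on these libraries where they do the work, as an engineer would, in place of code of your own. Each camera call takes 0.05 s, during which the arm holds its last target.

TASK

Two equal turnbuckle clamps stand open on the bench; a culture dish lies loose between the jaws of one of them. Swing the ball handle of that clamp's turnbuckle over, away from you, as far as it goes, so that both threaded ends draw in together and the jaws centre the dish, then let go. Leave the empty clamp as it is.

Things in the scene. Friction and masses are not known exactly. Their poses are not given: they have to be found in the camera images.
- turnbuckle_a (a joint): Turn (rad) of the turnbuckle on the clamp with the dish. 0 (open): handle bar leans 0.95 rad from upright to the robot's side; grows as the handle swings up and over, to the end stop at 1.9 (leaning 0.95 rad away). Bar's lean towards +x of axis_a = value - 0.95. Starts at 0 to 0.3. Each jaw draws in 6.3 mm per rad. Stays where it is left; takes about 2 N at the ball.
- axis_a (a point): Middle of the turnbuckle of the clamp with the dish, on its level turning axis, 66 mm over the bench. y along that axis, z up, x the way the handle swings. Clamp is fixed: grey base 130 (x) x 200 (y) x 12 mm; two aluminium posts, tops 78 mm over the bench, 72 to 84 mm either side of the middle along y when open; between them a steel turnbuckle frame 84 mm long, 25 mm thick.
- knob_a (a point): Centre of the black ball, 26 mm across, on the handle bar (9 mm thick) of that turnbuckle. It moves on an arc of radius 78 mm about the axis, square to it, half-way between the posts; 111 mm over the bench at both ends of the swing, 144 mm when upright. Its axes turn with the handle; y stays along the turning axis.
- dish_centre (a point): Centre (half-way up) of the loose round culture dish, 91 mm across, 15 mm high, lying flat on the clamp's base plate between the V-shaped jaws, under the turnbuckle; at the start up to 10 mm off the clamp's middle.
- knob_b (a point): Centre of the same black ball on the second, empty clamp, of the same shape and size, standing beside the first (left or right); to be left alone.

How it is judged:
At the end, for the whole second after the job is handed in: The turnbuckle of the clamp with the dish is turned to within 0.18 rad (10 degrees) of its end stop at 1.9 rad, and the dish lies flat on the base plate (tilt under 0.1 rad, height within 5 mm), centred within 5 mm under the middle of the turnbuckle (value of joint turnbuckle_a above 1.72 rad and horizontal distance between dish_centre and axis_a below 0.005 m and z of dish_centre in the frame of axis_a below -0.041 m and angle between dish_centre's own z axis and vertical below 0.1 rad); the robot touches nothing.
It fails at once if the handle of the empty clamp is moved by more than 15 mm (distance of knob_b from where it was at the start of the episode above 0.015 m).
It also fails if it takes over 35 s, if anything falls off the work surface, if the arm or the gripper's body presses on something with over 40 N, if the wrist force passes 120 N, or if a joint passes its speed limit or range.

## Working session

There is one attempt and no reset: what is moved stays moved. The work goes in short steps, Python scripts to look and compute and a tool call to move; the robot and the scene stay as the last step left them, time stands still between calls to the robot, and variables do not carry over. Pictures are saved under pics/ and viewed, and the job is handed in when it is done.

Besides the shell and the picture viewer there is one more tool, called after "Emit:" in YAML: its name, and indented under it one key for each argument. send_rows: Moves the arm, as the interface text tells. Its arguments: {"type":"object","properties":{"moves":{"type":"array"},"hand":{"type":"number"},"force":{"type":"number"}},"required":["moves"]}

```bash
mkdir -p pics
python3 - <<'E'
from bench import manip
import cv2,json
o=manip.get_obs();print({k:o[k] for k in('time','tcp_pos','orientation','wrist_force','grip_width')})
for n in('top','side'):
    im,d=manip.get_image(n);cv2.imwrite(f'pics/{n}0.png',im[:,:,::-1]);
    import numpy as np;np.savez(f'pics/{n}0.npz',im=im,d=d)
    print(n,manip.camera_params(n))
E
```

```text
{'time': 0.0, 'tcp_pos': array([ 0.22512474, -0.5826577 ,  0.23050865]), 'orientation': array([ 9.83051728e-01,  1.83327047e-01, -1.82674540e-04, -6.79248055e-04]), 'wrist_force': array([ 0.9561258 , -0.05995057, -0.15963438]), 'grip_width': 0.9982709120532841}
top {'mtx': array([[372.37077804,   0.        , 257.68141956],
       [  0.        , 372.37077804, 190.6118286 ],
       [  0.        ,   0.        ,   1.        ]]), 'dist_coeffs': array([-0.07101797,  0.        ,  0.        ,  0.        ,  0.        ]), 'eye': array([ 0.45108938, -0.00345247,  0.9519637 ]), 'attitude': array([-0.70451294,  0.70894309, -0.02885864,  0.01511231])}
side {'mtx': array([[373.87785945,   0.        , 260.34526932],
       [  0.        , 373.87785945, 195.20808975],
       [  0.        ,   0.        ,   1.        ]]), 'dist_coeffs': array([-0.12229299,  0.        ,  0.        ,  0.        ,  0.        ]), 'eye': array([0.52495248, 0.71783814, 0.55524841]), 'attitude': array([-0.0200849 ,  0.87490289, -0.48388083, -0.00093093])}
```

View pics/top0.png

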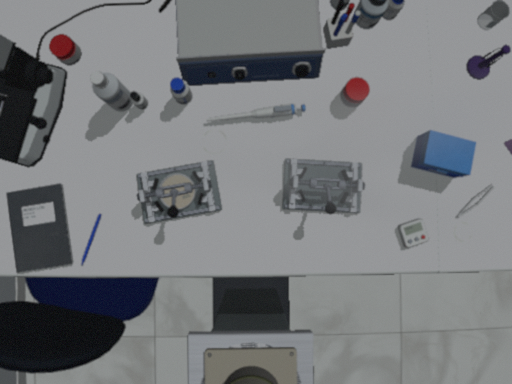

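View pics/side0.png

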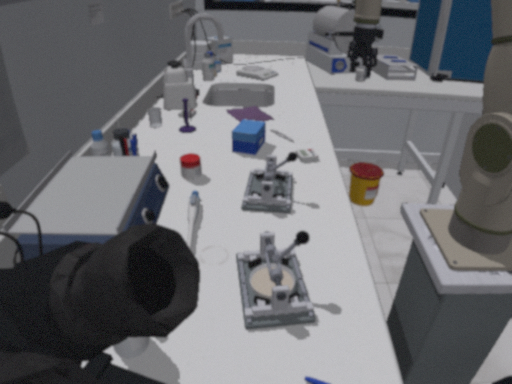

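The clamp with the dish is the one at image left in the top view (+y), with its ball at about (173,211). The empty clamp's ball is at about (331,208). Next I'll measure both balls and the base plate.

```bash
cat > h.py <<'E'
import numpy as np,cv2
from scipy.spatial.transform import Rotation as R
def rays(p,uv):
    uv=np.asarray(uv,float).reshape(-1,1,2)
    n=cv2.undistortPoints(uv,p['mtx'],p['dist_coeffs']).reshape(-1,2)
    d=np.c_[n,np.ones(len(n))]
    return R.from_quat(p['attitude']).apply(d)
def plane(p,uv,z):
    d=rays(p,uv);e=p['eye'];return e+d*((z-e[2])/d[:,2])[:,None]
def pts(p,uv,dep):
    return p['eye']+rays(p,uv)*np.asarray(dep).reshape(-1,1)
def tri(p1,u1,p2,u2):
    a=rays(p1,[u1])[0];b=rays(p2,[u2])[0];A=np.c_[a,-b]
    s=np.linalg.lstsq(A,p2['eye']-p1['eye'],rcond=None)[0]
    q1=p1['eye']+a*s[0];q2=p2['eye']+b*s[1];return (q1+q2)/2,np.linalg.norm(q1-q2)
def blob(im,box,thr=45):
    x0,y0,x1,y1=box;s=im[y0:y1,x0:x1].max(2);m=(s<thr).astype(np.uint8)
    n,l,st,c=cv2.connectedComponentsWithStats(m)
    return [(st[i,4],st[i,:4].tolist(),(c[i]+[x0,y0]).round(2).tolist()) for i in range(1,n) if st[i,4]>15]
E
python3 - <<'E'
from h import *
from bench import manip
T=np.load('pics/top0.npz');S=np.load('pics/side0.npz')
print('topA',blob(T['im'],(150,195,195,225)));print('topB',blob(T['im'],(315,195,350,225)))
print('sideA',blob(S['im'],(285,220,320,255)));print('sideB',blob(S['im'],(280,145,305,170)))
# bottom-plate / depth top view crop
pt=manip.camera_params('top')
d=T['d']
v,u=np.mgrid[150:235,120:235];P=pts(pt,np.c_[u.ravel(),v.ravel()],d[v,u].ravel())
for lo,hi in((0.006,0.018),):
    k=(P[:,2]>lo)&(P[:,2]<hi);print(k.sum(),np.median(P[k],0))
    m=np.zeros(d.shape,np.uint8);m[v.ravel()[k],u.ravel()[k]]=1
k=(P[:,2]>.005)&(P[:,2]<.2)&(P[:,0]>0.3)
Q=P[k,:2].astype(np.float32);r=cv2.minAreaRect(Q);print(r)
a=T['im'][130:240,110:240];b=T['im'][130:240,265:395]
cv2.imwrite('pics/cropT.png',cv2.resize(np.hstack([a,b])[:,:,::-1],None,fx=3,fy=3,interpolation=cv2.INTER_CUBIC))
cv2.imwrite('pics/cropS.png',cv2.resize(S['im'][135:335,220:350][:,:,::-1],None,fx=3,fy=3,interpolation=cv2.INTER_CUBIC))
E
```

```text
topA [(np.int32(38), [5, 6, 8, 11], [158.58, 205.66]), (np.int32(92), [17, 11, 12, 12], [172.33, 211.71])]
topB []
sideA [(np.int32(87), [12, 13, 11, 10], [301.82, 237.56])]
sideB [(np.int32(33), [9, 9, 7, 6], [292.03, 156.67])]
1659 [0.51001981 0.15482972 0.01260737]
((0.5086191296577454, 0.1817736029624939), (0.18852773308753967, 0.2803707420825958), 0.8700711131095886)
```

```bash
ls -la
```

```text
total 16
drwxr-xr-x  3 agent agent 4096 Dec  7 05:24 .
drwxr-xr-x 23 root  root  4096 Dec  7 05:23 ..
-rw-r--r--  1 agent agent  919 Dec  7 05:24 h.py
drwxr-xr-x  2 agent agent 4096 Dec  7 05:24 pics
```

View pics/cropT.png

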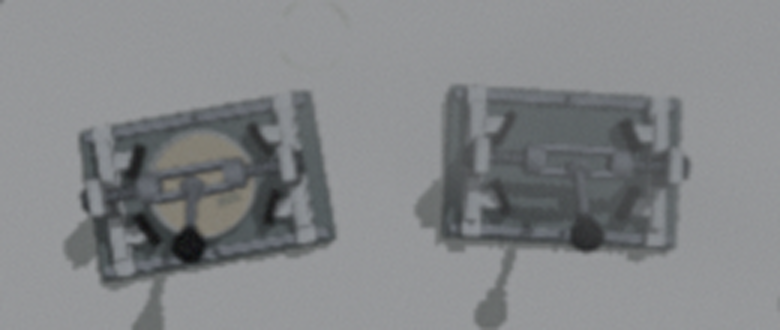

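View pics/cropS.png

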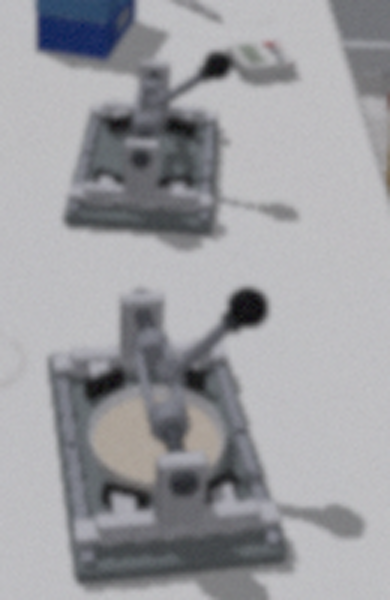

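Run:
```python
from h import *
from bench import manip
T=np.load('pics/top0.npz');S=np.load('pics/side0.npz')
pt=manip.camera_params('top');ps=manip.camera_params('side')
print('topB',blob(T['im'],(315,195,350,225),60))
print('A',tri(pt,(172.3,211.7),ps,(301.8,237.6)))
print('A cast',plane(pt,[(172.3,211.7)],.12))
v,u=np.mgrid[150:235,120:235];P=pts(pt,np.c_[u.ravel(),v.ravel()],T['d'][v,u].ravel())
# posts at ~78mm, base plate
k=(P[:,2]>.007)&(P[:,2]<.12)
m=np.zeros((384,512),np.uint8);m[v.ravel()[k],u.ravel()[k]]=255
n,l,st,c=cv2.connectedComponentsWithStats(m)
i=1+np.argmax(st[1:,4]);kk=l[v,u].ravel()==i
print(st[i],cv2.minAreaRect(P[kk,:2].astype(np.float32)))
for lo,hi in((.07,.085),(.008,.016)):
    k2=kk&(P[:,2]>lo)&(P[:,2]<hi);print(lo,k2.sum(),P[k2].mean(0),cv2.minAreaRect(P[k2,:2].astype(np.float32)))
```

```text
topB [(np.int32(76), [10, 8, 11, 10], [330.03, 208.24])]
A (array([0.45713487, 0.17053017, 0.12185132]), np.float64(0.0006688636635311877))
A cast [[0.45681528 0.1709561  0.12      ]]
[ 136  160   86   64 3939] ((0.5089868903160095, 0.17929483950138092), (0.1305767148733139, 0.20044608414173126), 10.099910736083984)
0.07 483 [0.50829455 0.17807855 0.07560473] ((0.5088131427764893, 0.17852285504341125), (0.030468394979834557, 0.17636553943157196), 9.769927024841309)
0.008 1429 [0.50907862 0.16884589 0.01234611] ((0.5090878009796143, 0.17897838354110718), (0.1305699646472931, 0.19982001185417175), 10.158775329589844)
```

Findings for the clamp with the dish:
- Centre is about (0.509, 0.179) and yaw is about 10.1°.
- The ball is at (0.457, 0.170, 0.122), where the two rays agree within 0.7 mm. That puts the turn at about 0.19 rad.

The plan is to point the jaws along the turning axis, grip the ball lightly and follow its arc. First I'll travel high to above the ball.

Emit:
send_rows:
  moves:
    - [[0,0,0,0.0965],[0,0,0,0.0965],[4,0,0,0],[4,0,0,0],[4,0,0,0],[4,0,0,0],[4,0,0,0],[0.8,-4,0,0],[0.8,-4,0,0],[0.8,-4,0,0],[0.8,-4,0,0],[0.8,-4,0,0],[0.8,-4,0,0],[0.8,-4,0,0],[0.8,-4,0,0],[0.8,-4,0,0],[0.8,-4,0,0],[0.8,-4,0,0],[0.8,-4,0,0],[0.8,-4,0,0]]
  hand: 8.54
  force: 20

```text
time: 2.6
tcp_pos: [0.4334, -0.0165, 0.2312]
orientation: [0.996, 0.088, -0.0, 0.0]
wrist_force: [1.0, -0.4, -0.6]
grip_width: 1.003
```

Emit:
send_rows:
  moves:
    - [[1.12,-3.6,0,0],[1.12,-3.6,0,0],[1.12,-3.6,0,0],[1.12,-3.6,0,0],[1.12,-3.6,0,0],[0,0,0,0],[0,0,0,0]]

```text
time: 3.48
tcp_pos: [0.4572, 0.1685, 0.231]
orientation: [0.996, 0.088, -0.0, 0.0]
wrist_force: [0.2, -0.9, 0.8]
grip_width: 1.001
```

Run:
```python
from bench import manip
from h import *
o=manip.get_obs();print(o['time'],o['tcp_pos'],o['wrist_force'])
p=manip.camera_params('wrist');im,d=manip.get_image('wrist');cv2.imwrite('pics/w1.png',im[:,:,::-1]);np.savez('pics/w1.npz',im=im,d=d,**p)
th=.1763;dx=np.array([.457,.1705])-o['tcp_pos'][:2]
print('tool xy cm',100*(dx@[np.cos(th),np.sin(th)]),100*(dx@[np.sin(th),-np.cos(th)]))
```

```text
3.475 [0.45724488 0.16851895 0.23096026] [ 0.2080181  -0.88223642  0.81331892]
tool xy cm 0.010636701384495725 -0.19932909452877934
```

View pics/w1.png

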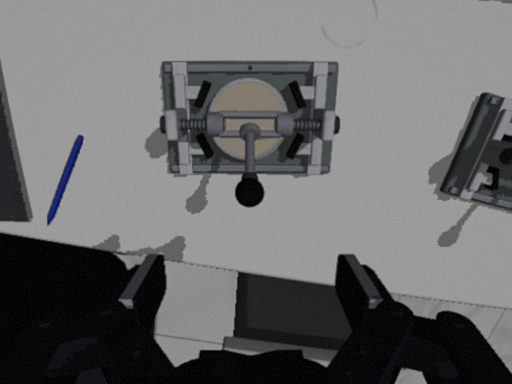

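The wrist view shows the clamp squared up with the jaws and the ball at (249,191), midway between the fingers. I'll check the ball with a wrist-camera ray before descending.

Run:
```python
from h import *
W=np.load('pics/w1.npz')
b=blob(W['im'],(225,170,275,215));print(b)
c=max(b)[2];print(plane(W,[c],.1215), W['d'][int(c[1]),int(c[0])],pts(W,[c],[W['d'][int(c[1]),int(c[0])]]))
```

```text
[(np.int32(706), [11, 2, 28, 35], [249.12, 189.93])]
[[0.45868799 0.16921949 0.1215    ]] 0.25067398 [[0.46276327 0.16987763 0.13439177]]
```

Emit:
send_rows:
  moves:
    - [[0,-0.1,3,0],[0,0,3,0],[0,0,3,0],[0,0,2.5,0],[0,0,1.5,0],[0,0,0,0],[0,0,0,0]]

```text
time: 4.4
tcp_pos: [0.4578, 0.1702, 0.1022]
orientation: [0.996, 0.088, 0.001, -0.0]
wrist_force: [-0.4, 0.0, 0.5]
grip_width: 1.003
```

Emit:
send_rows:
  moves:
    - [[0,0,0,0],[0,0,0,0],[0,0,0,0],[0,0,0,0],[0,0,0,0],[0,0,0,0]]
  hand: 1.5
  force: 25

```text
time: 5.15
tcp_pos: [0.4572, 0.1697, 0.1014]
orientation: [0.996, 0.088, -0.0, 0.0]
wrist_force: [-1.7, -4.1, 4.8]
grip_width: 0.286
```

Run:
```python
from bench import manip
from h import *
im,d=manip.get_image('wrist');cv2.imwrite('pics/w2.png',im[:,:,::-1])
im,d=manip.get_image('side');cv2.imwrite('pics/s2.png',cv2.resize(im[150:335,200:370][:,:,::-1],None,fx=3,fy=3))
o=manip.get_obs();print(o['time'],o['tcp_pos'],o['wrist_force'],o['grip_width'])
```

```text
5.25 [0.45712369 0.16971529 0.10135794] [-1.73408126 -4.54678239  4.5696397 ] 0.28508739440418485
```

View pics/w2.png

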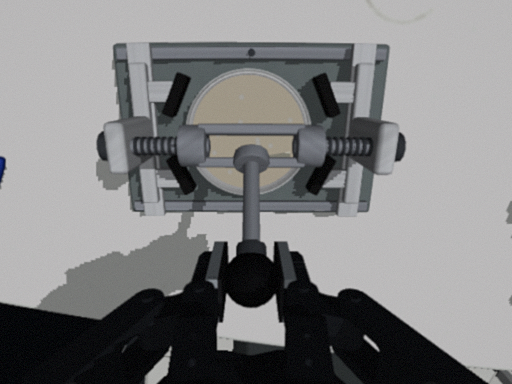

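View pics/s2.png

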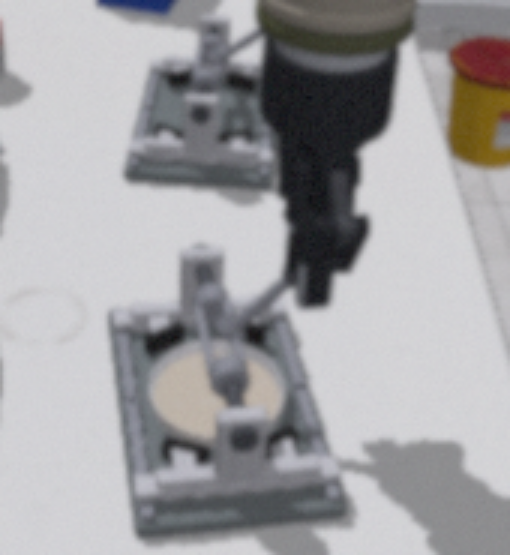

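The ball is gripped at (250,280), squarely between the pads at an opening of about 24 mm. I'll follow the first half of the arc (radius 78 mm, 0.1 rad per row).

Emit:
send_rows:
  moves:
    - [[0.6,-0.5,-0.0,0],[0,0,0,0]]

```text
time: 5.5
tcp_pos: [0.4607, 0.1708, 0.1005]
orientation: [0.996, 0.086, -0.003, 0.004]
wrist_force: [-13.5, -23.4, 17.0]
grip_width: 0.283
```

I put the lift in the y column by mistake, so I'm undoing that sideways 5 mm and applying it along z.

Emit:
send_rows:
  moves:
    - [[0,0.5,-0.5,0],[0,0,0,0]]

```text
time: 5.75
tcp_pos: [0.464, 0.1709, 0.1059]
orientation: [0.996, 0.087, 0.001, -0.0]
wrist_force: [6.2, -1.5, -7.8]
grip_width: 0.282
```

Emit:
send_rows:
  moves:
    - [[0.65,0,-0.44,0],[0.69,0,-0.37,0],[0.72,0,-0.3,0],[0.75,0,-0.23,0],[0.77,0,-0.15,0],[0.78,0,-0.07,0],[0,0,0,0]]

```text
time: 6.62
tcp_pos: [0.5071, 0.1785, 0.1223]
orientation: [0.996, 0.087, 0.001, 0.0]
wrist_force: [1.9, -4.9, 0.6]
grip_width: 0.281
```

Run:
```python
from bench import manip
from h import *
im,d=manip.get_image('side');cv2.imwrite('pics/s3.png',cv2.resize(im[150:335,200:370][:,:,::-1],None,fx=3,fy=3))
o=manip.get_obs();print(o['time'],o['tcp_pos'],o['wrist_force'],o['grip_width'])
```

```text
6.675 [0.50698851 0.17846861 0.12232664] [ 1.32729148 -5.60329707 -1.044621  ] 0.2775967782786731
```

View pics/s3.png

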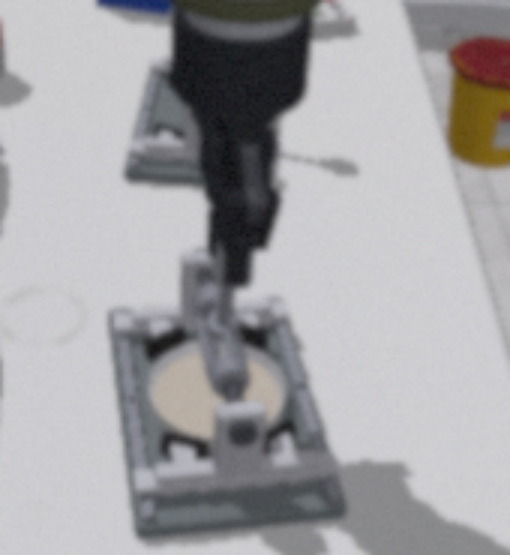

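The handle is now upright under the fingers with low forces. I'll carry on down the far side.

Emit:
send_rows:
  moves:
    - [[0.78,0,0,0],[0.78,0,0.08,0],[0.76,0,0.16,0],[0.74,0,0.24,0],[0.72,0,0.31,0],[0.68,0,0.38,0],[0.64,0,0.44,0],[0,0,0,0]]

```text
time: 7.68
tcp_pos: [0.5579, 0.1874, 0.1065]
orientation: [0.996, 0.087, 0.001, 0.0]
wrist_force: [2.2, -5.4, 2.1]
grip_width: 0.283
```

Emit:
send_rows:
  moves:
    - [[0.59,0,0.5,0],[0.54,0,0.57,0],[0.48,0,0.61,0],[0,0,0,0]]

```text
time: 8.18
tcp_pos: [0.574, 0.1902, 0.0898]
orientation: [0.996, 0.087, 0.002, -0.0]
wrist_force: [3.2, -4.0, 1.6]
grip_width: 0.282
```

Run:
```python
from bench import manip
from h import *
im,d=manip.get_image('side');cv2.imwrite('pics/s4.png',cv2.resize(im[150:335,200:370][:,:,::-1],None,fx=3,fy=3))
im,d=manip.get_image('wrist');cv2.imwrite('pics/w4.png',im[:,:,::-1])
o=manip.get_obs();print(o['time'],o['tcp_pos'],o['wrist_force'],o['grip_width'])
q=o['tcp_pos'][:2]-[.509,.179];print(q@[np.cos(.1763),np.sin(.1763)],q@[-np.sin(.1763),np.cos(.1763)])
```

```text
8.275 [0.57391232 0.19013564 0.09002227] [ 3.28501916 -5.39553581  2.05269655] 0.2821361159414438
0.06585919491570222 -0.00042181921100942996
```

View pics/s4.png

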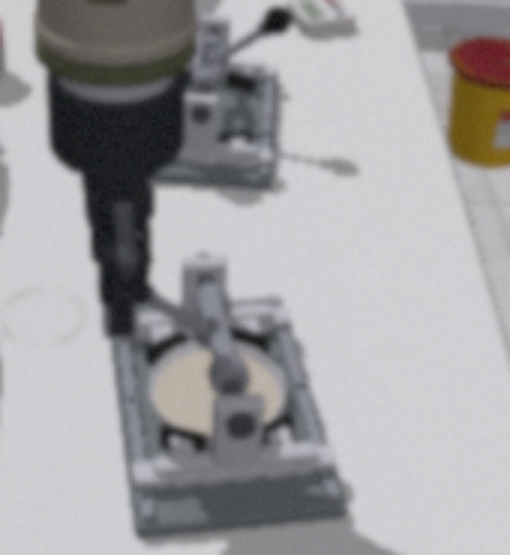

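View pics/w4.png

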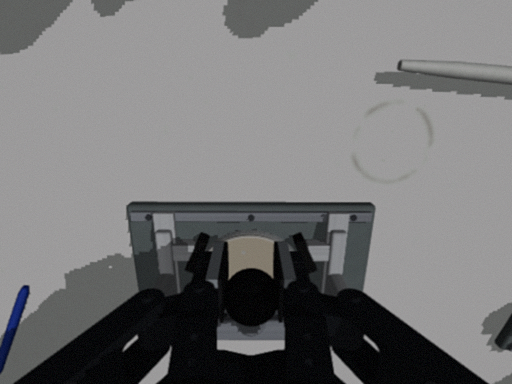

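The tool is about at the stop position (65.9 mm out, 63.5 mm expected). I'll nudge along the arc to feel for the stop.

Emit:
send_rows:
  moves:
    - [[0.2,0,0.3,0],[0,0,0,0],[0,0,0,0]]

```text
time: 8.65
tcp_pos: [0.5759, 0.1905, 0.0871]
orientation: [0.996, 0.087, 0.002, 0.0]
wrist_force: [3.9, -5.0, 1.7]
grip_width: 0.282
```

Emit:
send_rows:
  moves:
    - [[0.2,0,0.3,0],[0,0,0,0],[0,0,0,0]]

```text
time: 9.02
tcp_pos: [0.5777, 0.1908, 0.084]
orientation: [0.996, 0.087, 0.001, 0.0]
wrist_force: [4.6, -4.8, 1.6]
grip_width: 0.285
```

The force isn't rising, so the pads may now be sliding over the ball. I'll release, go straight up and measure.

Emit:
send_rows:
  moves:
    - [[0,0,0,0],[0,0,0,0],[0,0,0,0],[0,0,0,0],[0,0,-1,0],[0,0,-3,0],[0,0,-4,0],[0,0,-4,0],[-3,0,-2,0],[-4,0,0,0],[-4,0,0,0],[-4,0,0,0],[0,0,0,0]]
  hand: 8.54

```text
time: 10.65
tcp_pos: [0.4267, 0.1649, 0.2239]
orientation: [0.996, 0.088, 0.001, 0.001]
wrist_force: [1.0, 0.5, 0.6]
grip_width: 1.0
```

Run:
```python
from bench import manip
from h import *
for n in('side','wrist','top'):
    p=manip.camera_params(n);im,d=manip.get_image(n);np.savez(f'pics/{n}5.npz',im=im,d=d,**p)
    if n=='side': im=cv2.resize(im[150:335,200:370],None,fx=3,fy=3)
    cv2.imwrite(f'pics/{n}5.png',im[:,:,::-1])
o=manip.get_obs();print(o['time'],o['tcp_pos'],o['wrist_force'],o['grip_width'])
```

```text
10.8 [0.42908038 0.16513663 0.22361616] [-0.03256297  0.1895108   0.38386951] 1.0011484668142823
```

View pics/side5.png

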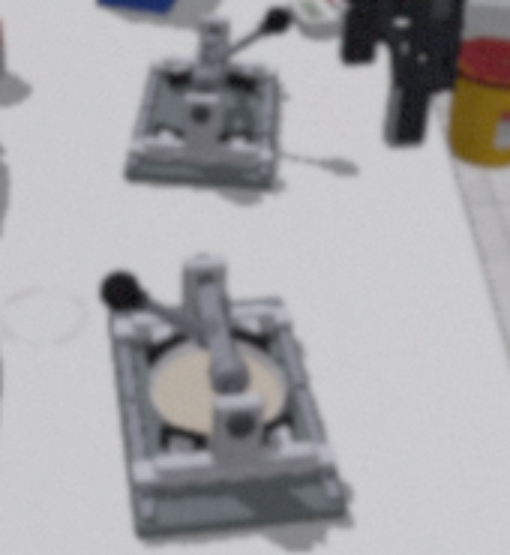

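View pics/wrist5.png

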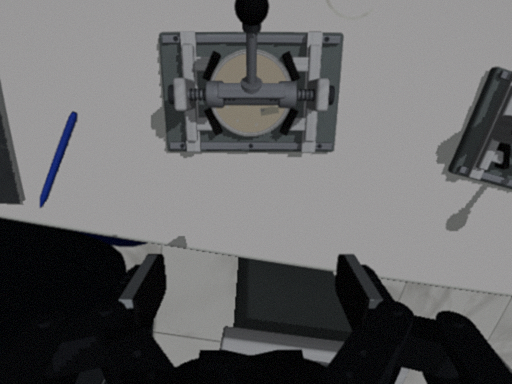

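View pics/top5.png

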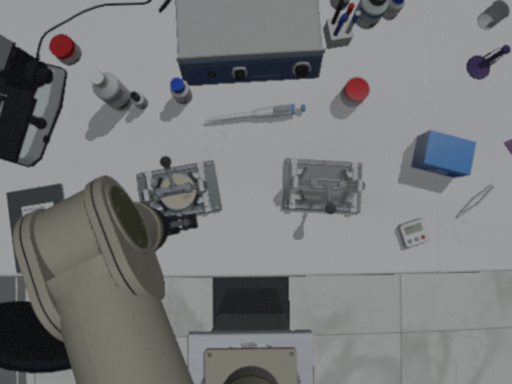

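The handle lies over on the far side (side crop ball at (122,290), top view ball at (166,161)), the jaws are in, and the empty clamp looks untouched. Next I'll measure the turn and the dish centre.

Run:
```python
from h import *
T=np.load('pics/top5.npz');S=np.load('pics/side5.npz');W=np.load('pics/wrist5.npz')
bt=blob(T['im'],(152,150,182,172));bs=blob(S['im'],(225,235,255,260));bw=blob(W['im'],(230,0,275,32));print(bt,bs,bw)
C=np.array([.509,.179]);th=.1763;ex=np.array([np.cos(th),np.sin(th)]);ey=np.array([-ex[1],ex[0]])
p,g=tri(T,max(bt)[2],S,max(bs)[2]);q=p[:2]-C
print('ball',p,g,'rel',q@ex,q@ey,p[2]-.066,'lean',np.arctan2(q@ex,p[2]-.066),'turn',.95+np.arctan2(q@ex,p[2]-.066))
# knob b
print('b top',blob(T['im'],(315,195,350,225),60),'side',blob(S['im'],(280,145,305,170)))
# dish: tan mask, cast onto z=.027 (top of dish)
for n,P,box in(('wrist',W,(200,40,300,145)),('side',S,(235,255,310,310)),('top',T,(145,165,215,220))):
    x0,y0,x1,y1=box;im=P['im'].astype(int);m=((im[:,:,0]-im[:,:,2])>18)
    k=np.zeros_like(m);k[y0:y1,x0:x1]=1;m&=k
    v,u=np.nonzero(m);h=cv2.convexHull(np.c_[u,v].astype(np.float32)).reshape(-1,2)
    for z in (.025,):
        X=plane(P,h,z)[:,:2].astype(np.float32);c,r=cv2.minEnclosingCircle(X)
        e=cv2.fitEllipse(X);
        c=np.array(c)-C;e0=np.array(e[0])-C
        print(n,m.sum(),'encl',c@ex,c@ey,r,'ellipse',e0@ex,e0@ey,e[1])
# plate centre in wrist via depth
v,u=np.mgrid[10:165,150:350];X=pts(W,np.c_[u.ravel(),v.ravel()],W['d'][v,u].ravel());k=(X[:,2]>.007)&(X[:,2]<.017)
print(cv2.minAreaRect(X[k,:2].astype(np.float32)))
```

```text
[(np.int32(52), [9, 8, 9, 9], [165.08, 162.12])] [(np.int32(97), [10, 7, 12, 11], [240.24, 247.32])] [(np.int32(819), [5, 0, 33, 32], [251.18, 13.21])]
ball [0.57014478 0.19051149 0.10962101] 0.0008329011798215149 rel 0.062215974353314656 0.0006089849422331492 0.04362101097699081 lean 0.9593174955270453 turn 1.9093174955270453
b top [(np.int32(67), [10, 9, 11, 9], [329.79, 208.66])] side [(np.int32(32), [9, 9, 7, 6], [291.88, 156.5])]
wrist 1967 encl 0.0005323189245738026 -0.00018272062574281343 0.04025379568338394 ellipse 0.0003477534073921105 -0.00032426503358731935 (0.07952993363142014, 0.07980691641569138)
side 252 encl 0.0014206806963198337 0.008819825026089094 0.037774521857500076 ellipse 0.0011859819777802596 0.006844461454751655 (0.06822986155748367, 0.07533621042966843)Traceback (most recent call last):
  File "<stdin>", line 13, in <module>
AttributeError: 'NoneType' object has no attribute 'reshape'
```

The turn measures about 1.91 rad, so it is at the stop. The best dish view (wrist) puts it within 1 mm of centre, and ball B hasn't moved. The arm is clear, so I'm handing in.

Run:
```python
from bench import manip
manip.job_done()
```

```text
the job is handed in; nothing more can be done
```

I gripped the ball of the dish clamp (the left one, +y) along its turning axis and swung it over to the far stop. Then I let go and backed the arm off before handing in at about 10.8 s of the 35 s allowed. No verdict was reported.

**Last checks**
- **Turn:** two views put it at about 1.91 rad, against the end stop at 1.9.
- **Dish:** the wrist view puts its centre within about 1 mm of the clamp's middle. I did not measure its tilt or height separately; in the pictures it looks flat.
- **Empty clamp:** its ball is within half a pixel of its starting place in both the top and side views.
- **Robot:** it touches nothing, and the wrist force is near zero.

**What failed or disagreed**
- **Dish in the side view:** this view gave a centre 7–9 mm off, but the posts and turnbuckle hide part of the dish there, so I relied on the wrist view.
- **Dish in the top view:** the dish mask came up empty, so that check gave no result. The script stopped there, so my second check of the base plate centre did not run.
- **Wrong number in a move:** one row shifted the tool 5 mm sideways while it was gripping. The wrist force rose to about 32 N, and I undid the shift in the next move.
- **End stop:** the force did not rise clearly there, probably because the pads slid on the ball. The camera check is what confirmed the turn.

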